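Seat the awl-guide plate on the piercing jig's pins and clamp it

ROBOT

A 6-joint arm with a two-finger parallel gripper is mounted at the origin on the work surface. World frame = base frame: x ahead of the robot, y to its left, z up, the work surface at z = 0. Lengths are in m, angles in rad, forces in N, time in s.
With the tool pointing down it reaches from about 0.25 to 0.725 m from the base axis. Payload 9.7 kg.
Tool frame: the origin (TCP) lies on the centre line of the jaws, within the pads' length; the fingertips stand 19 mm ahead of it and the grasp point (between the pads) is the TCP (env.tip_extent is the distance from the TCP to the fingertips, in m); z points along the fingers, y is the line along which they close (so a half turn about z gives the same grasp; the last joint's range is limited). The gripper opens to 85 mm and grips with 20 to 120 N. Pads are 22 mm wide; open, the fingers measure 114 mm over their backs; the gripper's body (76 mm by 85 mm) begins 54 mm behind the grasp point. The pads swing forward as they close: fully open they stand 13 mm farther back than shut.
Start: joints at [1.218, 0.087, 0.176, 1.66, 0, 1.571], TCP at [0.19, 0.516, 0.25] pointing down, gripper open.
Joint ranges: [-3.13, 3.13], [-0.85, 1.81], [-1.15, 1.24], [-2.2, 2.28], [-1.44, 1.52], [-3.14, 3.14]. Speed limits (rad/s): [2.22, 2.22, 2.57, 3.14, 3.14, 3.14].

INTERFACE

Orientations are given as a 3x3 rotation matrix whose columns are the frame's x, y, z axes.
In Python, from rig import env gives the robot as it stands.
- The arm moves only by the tool send_rows, never from a script. Its argument "plan" is a list of rows, each a list of 3 entries, a list of its own where there are three numbers: the shift along the tool's x, y, z scaled (see below), then the turn, a rotation vector about the tool's x, y, z scaled (see below), then the gripper command: -1 is fully open, 1 is shut, values between are in proportion. A call has 1 to 20 rows; each row shifts and turns the commanded pose from where the row before left it, along the tool's axes as they then stand; what a row does not reach is not made up. The controller multiplies each number of a shift by 75 mm and each number of a turn by 30 degrees. A row lasts 1/12 s, in which the tool goes at most 41.7 mm and 7.16 degrees, less where a joint would pass 70% of its speed; a pose out of reach is approached as far as the arm can. A call with a number of a shift or a turn outside -1 to 1 is refused whole. A call with a gripper value outside its range is refused whole. The fingers move at their own pace and stop on an object; "force" is the grip in N (left out, the last holds). Time passes only in rows, so rows that do not move let the fingers close. It gives the time, the measured TCP pose, the force, the opening and the grip force at its end, in the units of the state.
- env.get_obs(): the state, without advancing time (a new reading comes with each control period).
- env.get_image(name): name is "scene" or "top" or "wrist"; returns a dict with "image" (400x640x3 uint8, red, green, blue), "fx", "fy", "cx", "cy" (pixels), "extrinsics" (4x4, takes a point from world to camera coordinates); the wrist camera has in their place "hand_eye" (4x4, takes a point from camera to tool coordinates, whose origin is the TCP and whose axes are the flange's). Camera axes: x right, y up, looking along -z (the intrinsics and any distortion apply to the point x, -y, -z); pixel columns grow to the right and rows downward; lengths in m; the calibration is good to about 2 mm. A picture is of the moment at which its call begins: read the wrist's pose just before it. There is no depth.
- env.close_job(): hands the job in; it is judged then, once.
The state is a dict: "time_s": time; "q": joint angles; "qvel": joint speeds; "tau": joint torques, N m; "ee_pos": TCP position; "ee_rot": TCP orientation; "ft_force": force on the tool from outside, world axes, zero at the start; "moment": the same for the moment, N m; "opening": opening from 0.0 (shut) to 1.0 (fully open); "grasp_force": force on a finger pad.
Only numpy, scipy, OpenCV 4.12 (cv2) and the standard library are available. Lean on these libraries where they do the work, as an engineer would, in place of code of your own. Each camera call takes 0.05 s, during which the arm holds its last target. There are 200 camera calls.

TASK

The awl-guide plate lies cocked on top of the piercing jig's two locating pins: nudge it sideways with the fingertips, never lifting it and leaving its lifting knob untouched, until both its holes drop over the pins and it lies flat and fully down on the book cover. Then push the swing clamp right round so that its bar points squarely across the plate's edge, and leave everything else where it stands.

Things in the scene. Friction and masses are not known exactly. Their poses are not given: they have to be found in the camera images.
- jig_base: Fixed plywood piercing jig, 270 (x) x 300 (y) mm, top 15 mm above the table; on it, fixed, a maroon book cover opened flat (225 x 148 x 2 mm), top 17 mm above the table, with 21 mm high brass stops at x -83 mm and nearer. Origin: centre of the underside, on the table; x away from the robot (yaw up to 0.25 rad), z up. The seated plate's origin lies 17 mm right over this one, axes parallel.
- pin_round (a point): Foot of the right-hand steel pin at the level of the cover's top; in the jig's frame at x +38, y -65, z 17 mm. The pin is 10 mm across, stands 9 mm above the cover: straight for 4 mm, then tapering to a blunt 3 mm tip.
- pin_slot (a point): Foot of the left-hand pin, alike, in the jig's frame at x +38, y +65, z 17 mm.
- guide_plate: Loose solid aluminium plate 120 (x) x 200 (y) x 6 mm, about 0.4 kg, five brass bushings in a row. Origin: centre of its underside. It starts with its far part on the pin tips, its near edge on the cover (tilt 0.1 rad), 13-24 mm left (+y) of its seat, up to 11 mm too near or far, turned up to 0.08 rad. Edge pushes of a few N slide it; the pin tapers and a light press on top settle the last 2 mm.
- hole_round (a point): Centre, at the underside, of the plate's round hole, 12 mm across, for the right-hand pin; plate frame x +38, y -65.
- hole_slot (a point): Centre, at the underside, of the plate's slot, 12 mm in x and 16 mm in y, for the left-hand pin; plate frame x +38, y +65.
- lift_knob: Black lifting knob fixed on the plate, 22 mm across and 22 mm high, standing on the plate's top, 32 mm on the near side of the plate's middle. Origin: centre of its foot. Not to be touched.
- clamp (a joint): Turn of the swing clamp (rad), clockwise. 0 = bar parked pointing to the robot (-x of the jig); 1.57 = pointing squarely left (+y) across the plate's right edge; stop at 1.6. Starts at 0 to 0.25, stays where left (0.7 N at the stud moves it). Bar 16 mm wide, 7 mm thick, 60 mm long, underside 24.5 mm above the table: 1.5 mm above the seated plate, blocked by one still on the pins.
- clamp_pivot (a point): Centre of the clamp's pivot at the underside of its bar, jig frame x -20, y -124, z 24.5 mm.
- clamp_stud (a point): Middle of the red upright stud near the end of the clamp bar, 48 mm from the pivot; the stud is 12 mm across and rises from 31.5 to 55.5 mm above the table; this point is 43.5 mm above the table.
- thread_reel: Yellow thread reel, 36 mm across, 42 mm high, upright at one of the two far corners of the jig base (jig frame x +113, y +-125 mm, z 15 mm). Origin: centre of its foot. Not to be moved.
- brass_weight: Brass weight with a knob, 36 mm across, 45 mm high, standing at one of the two far corners of the jig base (jig frame x +113, y +-125 mm, z 15 mm). Origin: centre of its foot. Not to be moved.
- awl: Awl lying on the table, 128 mm long, wooden handle. Origin near the ferrule. Not to be moved.
- bone_folder: Ivory-coloured bone folder lying flat on the table, 150 x 22 x 5 mm. Origin: centre of its underside. Not to be moved.
- scissors: Scissors lying on the table, about 190 mm long. Origin near their pivot. Not to be moved.
- glue_pot: Blue glue pot, about 84 mm across (130 mm over its two handles) and 75 mm high, on the table. Origin: centre of its foot. Not to be moved.
- notebook: Purple bound notebook lying on the table, 150 x 107 x 22 mm. Origin: centre of its underside. Not to be moved.
Mind the look-alikes: they are no part of the job. There is more than one size of the guide_plate; the one meant has the size given above.

How it is judged:
By the outcome, as a careful person would: the job done as asked, in the order asked, and still so for the second after the job is handed in, with the robot touching nothing.
It also fails if it takes over 67 s, if anything falls off the work surface, if the arm or the gripper's body presses on something with over 40 N, if the wrist force passes 120 N, or if a joint passes its speed limit or range.

## Working session

There is one attempt and no reset: what is moved stays moved. The work goes in short steps, Python scripts to look and compute and a tool call to move; the robot and the scene stay as the last step left them, time stands still between calls to the robot, and variables do not carry over. Pictures are saved under pics/ and viewed, at most 10 in all, crops included, and the job is handed in when it is done.

Besides the shell and the picture viewer there is one more tool, called after "Call:" as name([rows], argument=value, ...), one row to a line, values as JSON. send_rows: Moves the arm, as the interface text tells. Its arguments: {"type":"object","properties":{"plan":{"type":"array"},"force":{"type":"number"}},"required":["plan"]}

```bash
ls; mkdir -p pics; python3 - <<'E'
from rig import env
import cv2,numpy as np
np.set_printoptions(precision=4,suppress=True)
o=env.get_obs();print(o['time_s'],o['ee_pos'],o['ee_rot'],env.tip_extent)
for n in("top","scene"):
    d=env.get_image(n);cv2.imwrite(f"pics/{n}0.png",d["image"][:,:,::-1]);print(n,d["fx"],d["fy"],d["cx"],d["cy"],d["extrinsics"],[k for k in d])
E
```

```text
pics
0.0 [0.19   0.5159 0.2496] [[-0.9384  0.3455 -0.0005]
 [ 0.3455  0.9384 -0.0013]
 [-0.     -0.0014 -1.    ]] 0.019
top 441.1194949155665 441.1194949155665 319.3873969572017 195.556927656543 [[ 0.028  -0.9996  0.0053 -0.0308]
 [ 0.993   0.0285  0.1144 -0.5089]
 [-0.1145  0.002   0.9934 -1.1229]
 [ 0.      0.      0.      1.    ]] ['image', 'fx', 'fy', 'cx', 'cy', 'extrinsics']
scene 499.9723402767547 499.9723402767547 322.2580792956215 202.33828476024942 [[-0.5747  0.8182 -0.0158  0.3005]
 [-0.5057 -0.3398  0.793   0.2131]
 [ 0.6435  0.4637  0.609  -1.626 ]
 [ 0.      0.      0.      1.    ]] ['image', 'fx', 'fy', 'cx', 'cy', 'extrinsics']
```

View pics/top0.png

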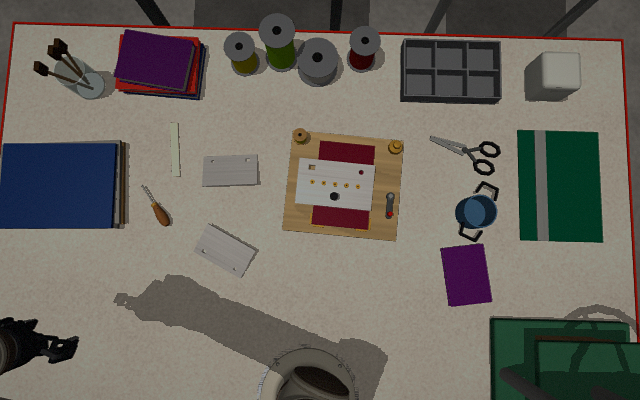

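View pics/scene0.png

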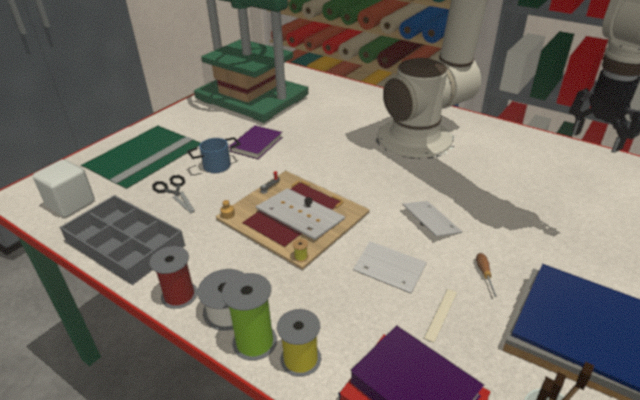

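The top view shows three plates: the jig plate with black knob and bushings at (335,183), and two loose look-alikes at (230,170) and (226,250). The one lying on the jig, with bushings and a knob, is the one meant. The clamp, with its red stud, is at (390,205), the reel at (300,136) and the weight at (395,147). I'll check that in a close crop.

```bash
cat > h.py <<'E'
from rig import env
import cv2,numpy as np
np.set_printoptions(precision=4,suppress=True)
def cam(name):
    o=env.get_obs(); d=env.get_image(name)
    K=np.array([[d["fx"],0,d["cx"]],[0,d["fy"],d["cy"]],[0,0,1]])
    if name=="wrist":
        T=np.eye(4);T[:3,:3]=o["ee_rot"];T[:3,3]=o["ee_pos"]; E=np.linalg.inv(T@d["hand_eye"])
    else: E=d["extrinsics"]
    E=np.diag([1,-1,-1,1])@E
    return d["image"][:,:,::-1].copy(),K,E
def proj(P,K,E):
    P=np.atleast_2d(P);c=P@E[:3,:3].T+E[:3,3];p=c@K.T;return p[:,:2]/p[:,2:]
def ray(uv,z,K,E):
    "pixel -> world at height z"
    uv=np.atleast_2d(uv);d=np.c_[uv,np.ones(len(uv))]@np.linalg.inv(K).T@E[:3,:3]
    c=-E[:3,:3].T@E[:3,3];z=np.broadcast_to(z,len(uv));return c+d*((z-c[2])/d[:,2])[:,None]
E
python3 - <<'E'
from h import *
im,K,E=cam("top")
c=ray([(292,129),(406,140),(396,241),(283,231)],.015,K,E);print(c,c.mean(0))
print("stud",ray((390,214),.05,K,E))
cv2.imwrite("pics/topcrop.png",cv2.resize(im[120:245,275:415],None,fx=4.5,fy=4.5,interpolation=cv2.INTER_CUBIC))
d=env.get_image("wrist");print(d["hand_eye"],d["fx"])
E
```

```text
[[ 0.6893  0.0623  0.015 ]
 [ 0.6681 -0.2447  0.015 ]
 [ 0.3974 -0.2201  0.015 ]
 [ 0.4151  0.0763  0.015 ]] [ 0.5425 -0.0815  0.015 ]
stud [[ 0.465  -0.1979  0.05  ]]
[[-0.0003  0.9568  0.2907  0.0745]
 [ 1.      0.0002  0.0003 -0.0009]
 [ 0.0002  0.2907 -0.9568 -0.1242]
 [ 0.      0.      0.      1.    ]] 314.73157013950674
```

View pics/topcrop.png

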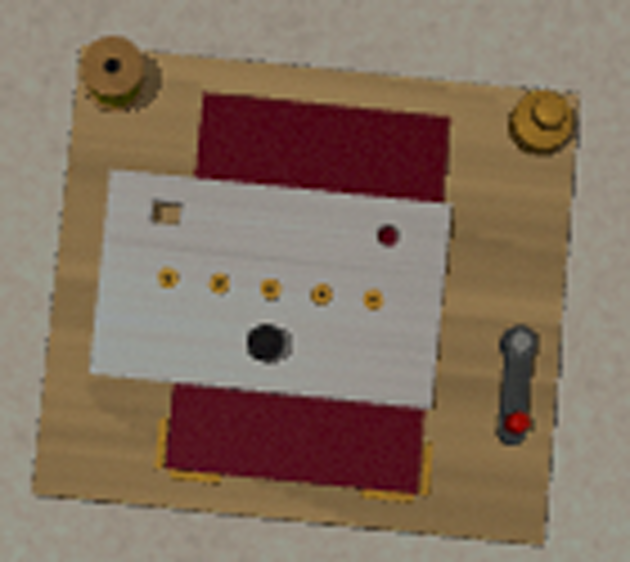

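The crop shows the plate on the jig with slot (167,212), round hole (388,236), knob (268,343), clamp pivot (518,342) and stud (517,422). This is the right plate. Next I turn the tool so its x points to jig -y, which lets the open fingers act as a two-point fork, and then view from above.

Call:
send_rows([
  [[0,0,0],[0,0,-0.236],-1],
  [[0,0,0],[0,0,-0.236],-1],
  [[0,0,0],[0,0,-0.236],-1],
  [[0,0,0],[0,0,-0.236],-1],
  [[0,0,0],[0,0,-0.236],-1],
  [[0,0,0],[0,0,-0.236],-1],
  [[0,0,0],[0,0,-0.236],-1],
  [[0,0,0],[0,0,-0.236],-1],
  [[0,0,0],[0,0,-0.236],-1],
  [[0,0,0],[0,0,-0.236],-1],
  [[0,0,0],[0,0,-0.236],-1],
  [[0,0,0],[0,0,-0.236],-1],
  [[0,0,0],[0,0,-0.236],-1],
  [[0,0,0],[0,0,-0.236],-1],
  [[0,0,0],[0,0,-0.236],-1],
  [[0,0,0],[0,0,0],-1],
])

```text
time_s: 1.53
ee_pos: [0.19, 0.5161, 0.2501]
ee_rot: [[-0.064, -0.998, -0.0], [-0.998, 0.064, -0.0], [0.0, 0.0, -1.0]]
ft_force: [-0.1, -0.0, 0.2]
opening: 0.998
grasp_force: 0.0
```

Call:
send_rows([
  [[0.433,-0.306,-0.016],[0,0,0],-1],
  [[0.433,-0.306,-0.016],[0,0,0],-1],
  [[0.433,-0.306,-0.016],[0,0,0],-1],
  [[0.433,-0.306,-0.016],[0,0,0],-1],
  [[0.433,-0.306,-0.016],[0,0,0],-1],
  [[0.433,-0.306,-0.016],[0,0,0],-1],
  [[0.433,-0.306,-0.016],[0,0,0],-1],
  [[0.433,-0.306,-0.016],[0,0,0],-1],
  [[0.433,-0.306,-0.016],[0,0,0],-1],
  [[0.433,-0.306,-0.016],[0,0,0],-1],
  [[0.433,-0.306,-0.016],[0,0,0],-1],
  [[0.433,-0.306,-0.016],[0,0,0],-1],
  [[0.433,-0.306,-0.016],[0,0,0],-1],
  [[0.433,-0.306,-0.016],[0,0,0],-1],
  [[0.433,-0.306,-0.016],[0,0,0],-1],
  [[0.433,-0.306,-0.016],[0,0,0],-1],
  [[0.433,-0.306,-0.016],[0,0,0],-1],
  [[0,0,0],[0,0,0],-1],
  [[0,0,0],[0,0,0],-1],
])

```text
time_s: 3.12
ee_pos: [0.541, -0.0636, 0.2696]
ee_rot: [[-0.077, -0.997, -0.002], [-0.997, 0.077, 0.0], [-0.0, 0.002, -1.0]]
ft_force: [0.2, 0.1, -0.9]
opening: 1.0
grasp_force: 0.0
```

```bash
python3 - <<'E'
from h import *
im,K,E=cam("wrist");print(env.get_obs()['ee_pos'],env.get_obs()['time_s'])
cv2.imwrite("pics/w1raw.png",im);np.savez("w1.npz",K=K,E=E)
cv2.imwrite("pics/w1.png",cv2.resize(im,(800,500),interpolation=cv2.INTER_CUBIC))
E
```

```text
[ 0.5405 -0.0624  0.2702] 3.1667
```

View pics/w1.png

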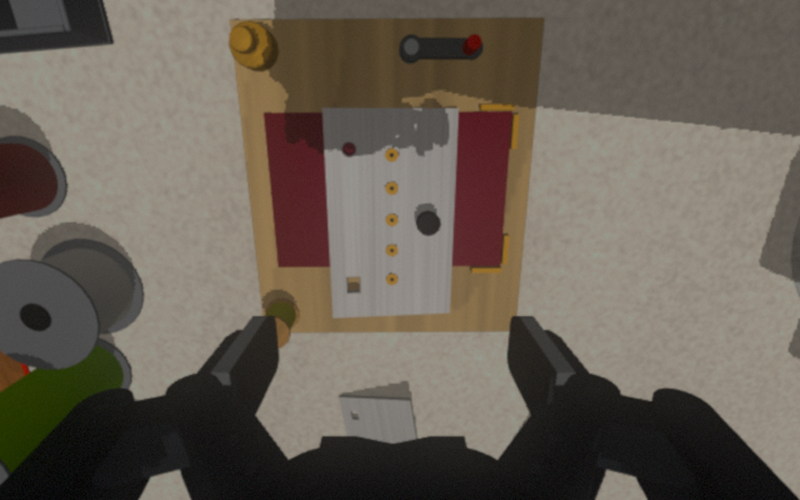

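The wrist view (800x500) shows jig corners at (230,19), (544,18) and (518,332). Cover corners are at (264,113), (513,112) and (279,267). The plate's top corners are at (322,109), (458,108), (450,313) and (332,318), with the round hole at (349,149), slot at (353,285), pivot at (411,47) and stud at (474,44). Now I fit the jig and plate poses.

```bash
cat > fit.py <<'E'
from h import *
from scipy.optimize import least_squares
def jigR(yaw): c,s=np.cos(yaw),np.sin(yaw);return np.array([[c,-s,0],[s,c,0],[0,0,1]])
def jig(p,P): return np.asarray(P)@jigR(p[2]).T+[p[0],p[1],0]
def plate(p,P,tilt):
    c,s=np.cos(tilt),np.sin(tilt);T=np.array([[c,0,-s],[0,1,0],[s,0,c]])
    return (np.asarray(P)@T.T)@jigR(p[2]).T+[p[0],p[1],.017+.06*s]
def subpix(im,uv,win=4):
    g=cv2.cvtColor(im,cv2.COLOR_BGR2GRAY);q=np.float32(uv).reshape(-1,1,2)
    r=cv2.cornerSubPix(g,q.copy(),(win,win),(-1,-1),(3,30,.01)).reshape(-1,2);u=np.float32(uv)
    bad=np.linalg.norm(r-u,axis=1)>2.5;r[bad]=u[bad];return r
def fit(fn,P,uv,K,E,x0):
    r=least_squares(lambda p:(proj(fn(p,P),K,E)-uv).ravel(),x0,loss='soft_l1')
    return r.x,(proj(fn(r.x,P),K,E)-uv)
E
python3 - <<'E'
from fit import *
im=cv2.imread("pics/w1raw.png");d=np.load("w1.npz");K,E=d["K"],d["E"]
JP=np.array([(135,-150,15),(-135,-150,15),(-135,150,15),(112.5,-74,17),(-112.5+0,-74,17),(112.5,74,17)])/1e3
ju=subpix(im,np.array([(230,19),(544,18),(518,332),(264,113),(513,112),(279,267)])*.8)
j,r=fit(jig,JP[[0,1,2,3,5]],ju[[0,1,2,3,5]],K,E,[.54,-.08,-.07]);print("jig",j);print(r)
PP=np.array([(60,-100,6),(-60,-100,6),(-60,100,6),(60,100,6),(38,-65,6),(38,65,6)]+[(0,0,0)]*0)/1e3
pu=np.array([(322,109),(458,108),(450,313),(332,318),(349,149),(353,285)])*.8
pu[:4]=subpix(im,pu[:4])
p,r=fit(lambda a,P:plate(a,P,.1),PP,pu,K,E,[.54,-.06,-.07]);print("plate",p);print(r)
h=plate(p,np.array([(38,-65,0),(38,65,0)])/1e3,.1);g=jig(j,np.array([(38,-65,17),(38,65,17)])/1e3)
R=jigR(j[2]);print("hole-pin in jig mm",((h-g)@R)*1e3,"dyaw",p[2]-j[2])
s=ray([(474*.8,44*.8)],.0555,K,E);print("stud",s,(s-[j[0],j[1],0])@R)
s=ray([(411*.8,47*.8)],.0345,K,E);print("pivot",(s-[j[0],j[1],0])@R)
E
```

```text
jig [ 0.5426 -0.0791 -0.0708]
[[-0.3998  0.1104]
 [ 0.774  -0.1519]
 [-2.1053 -0.7129]
 [ 0.2894  0.3188]
 [ 0.2632  0.2081]]
plate [ 0.5422 -0.0554 -0.0771]
[[-0.0183 -0.8612]
 [ 0.1553 -1.7638]
 [-0.5818  0.8916]
 [ 0.1291  0.8098]
 [ 0.0022  0.5229]
 [ 0.2068  0.1436]]
hole-pin in jig mm [[-2.6875 23.3768  9.7837]
 [-1.8754 23.3742  9.7837]] dyaw -0.006246717200859675
stud [[ 0.4663 -0.1958  0.0555]] [[-0.0679 -0.1218  0.0555]]
pivot [[-0.0199 -0.1238  0.0345]]
```

```bash
cat > go.py <<'E'
from fit import *
import sys
J=[.5426,-.0791,-.0708]
def rel(jx,jy,z):
    o=env.get_obs();t=jig(J,[[jx,jy,z]])[0];R=o["ee_rot"]
    cur=(np.array(o["ee_pos"])-[J[0],J[1],0])@jigR(J[2])
    yaw=np.arctan2(R[1,0],R[0,0])
    print("t",round(o["time_s"],2),"jigpos mm",cur*1e3,"yaw-from-jig -y",yaw-(J[2]-np.pi/2),"shift/75mm",R.T@(t-o["ee_pos"])/.075,"z axis",R[:,2],"F",o["ft_force"],o["opening"])
if __name__=="__main__": rel(*[float(a)/1e3 for a in sys.argv[1:4]])
E
python3 go.py 0 141 60
```

```text
t 3.17 jigpos mm [ -3.2474  16.523  270.1535] yaw-from-jig -y -0.003943158411841008 shift/75mm [-1.6591 -0.0402  2.8025] z axis [-0.0012  0.0004 -1.    ] F [-1.1336  1.0165 -0.3563] 1.0006304407909377
```

Call:
send_rows([
  [[-0.5,-0.013,0],[0,0,0],-0.4],
  [[-0.5,-0.013,0],[0,0,0],-0.4],
  [[-0.5,-0.013,0.1],[0,0,0],-0.4],
  [[-0.16,0,0.45],[0,0,0],-0.4],
  [[0,0,0.45],[0,0,0],-0.4],
  [[0,0,0.45],[0,0,0],-0.4],
  [[0,0,0.45],[0,0,0],-0.4],
  [[0,0,0.45],[0,0,0],-0.4],
  [[0,0,0.45],[0,0,0],-0.4],
  [[0,0,0],[0,0,0],-0.4],
  [[0,0,0],[0,0,0],-0.4],
  [[0,0,0],[0,0,0],-0.4],
])

```text
time_s: 4.17
ee_pos: [0.5528, 0.0629, 0.0632]
ee_rot: [[-0.07, -0.998, 0.002], [-0.998, 0.07, 0.0], [-0.0, -0.002, -1.0]]
ft_force: [0.8, -1.0, 0.3]
opening: 0.703
grasp_force: 0.0
```

```bash
python3 go.py 0 141 40; python3 - <<'E'
from h import *
im,K,E=cam("wrist");cv2.imwrite("pics/w2.png",im);np.savez("w2.npz",K=K,E=E)
E
```

```text
t 4.17 jigpos mm [  0.1024 142.3538  63.1824] yaw-from-jig -y 0.0009411405658221739 shift/75mm [0.0182 0.0021 0.3091] z axis [ 0.0025  0.0003 -1.    ] F [ 0.8106 -0.9728  0.3076] 0.7032583971185463
```

View pics/w2.png

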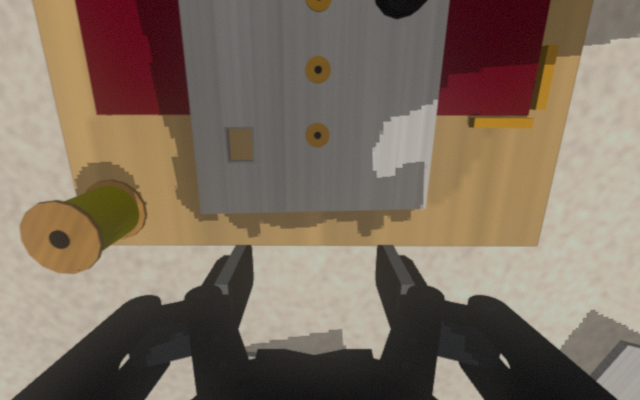

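The fingers are over the jig's left margin, with tips at (247,247) and (381,247). The pixel geometry puts the fingertips about 13 mm ahead of the TCP and their front face about 10 mm. Next I descend and then push.

Call:
send_rows([
  [[0,0,0.15],[0,0,0],-0.4],
  [[0,0,0.15],[0,0,0],-0.4],
  [[0,0,0.06],[0,0,0],-0.4],
  [[0,0,0.04],[0,0,0],-0.4],
  [[0,0,0],[0,0,0],-0.4],
  [[0,0,0],[0,0,0],-0.4],
  [[0,0,0],[0,0,0],-0.4],
])

```text
time_s: 4.8
ee_pos: [0.5524, 0.062, 0.031]
ee_rot: [[-0.07, -0.998, 0.0], [-0.998, 0.07, 0.0], [-0.0, -0.0, -1.0]]
ft_force: [-0.4, 0.8, -0.3]
opening: 0.703
grasp_force: 0.0
```

```bash
python3 go.py 0 112 32.5
```

```text
t 4.8 jigpos mm [ -0.199  141.4871  30.9872] yaw-from-jig -y 0.0005803874901828543 shift/75mm [ 0.3932 -0.0024 -0.0202] z axis [ 0.0003  0.     -1.    ] F [-0.3731  0.811  -0.3236] 0.7029008255751675
```

Call:
send_rows([
  [[0.04,0,-0.015],[0,0,0],-0.4],
  [[0.04,0,0],[0,0,0],-0.4],
  [[0.04,0,0],[0,0,0],-0.4],
  [[0.04,0,0],[0,0,0],-0.4],
  [[0.04,0,0],[0,0,0],-0.4],
  [[0.04,0,0],[0,0,0],-0.4],
  [[0.04,0,0],[0,0,0],-0.4],
  [[0.04,0,0],[0,0,0],-0.4],
  [[0.04,0,0],[0,0,0],-0.4],
  [[0.033,0,0],[0,0,0],-0.4],
  [[0,0,0],[0,0,0],-0.4],
  [[0,0,0],[0,0,0],-0.4],
  [[0,0,0],[0,0,0],-0.4],
])

```text
time_s: 5.88
ee_pos: [0.5501, 0.0325, 0.0317]
ee_rot: [[-0.07, -0.998, -0.0], [-0.998, 0.07, -0.0], [0.0, 0.0, -1.0]]
ft_force: [0.0, 0.8, -0.5]
opening: 0.695
grasp_force: 0.0
```

```bash
python3 go.py 0 110.5 32.5; python3 - <<'E'
from h import *
im,K,E=cam("wrist");cv2.imwrite("pics/w3.png",im);np.savez("w3.npz",K=K,E=E)
J=[.5426,-.0791,-.0708]
from fit import jig,jigR
print(proj(jig(J,np.array([(60,100,23),(-60,100,23),(38,65,23),(0,60,23)])/1e3),K,E))
E
```

```text
t 5.88 jigpos mm [ -0.4224 111.8932  31.7022] yaw-from-jig -y 0.0006012335292417958 shift/75mm [ 0.0186 -0.0056 -0.0106] z axis [-0.0002 -0.0003 -1.    ] F [ 0.0061  0.8317 -0.5125] 0.6947731750885819
[[181.7656 244.8012]
 [441.5014 244.9277]
 [223.0644 170.3789]
 [311.4379 158.8596]]
```

View pics/w3.png

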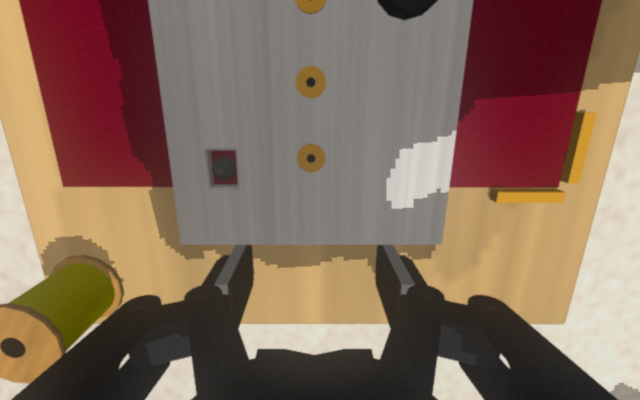

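The plate's left edge runs (180,244) to (442,244), within about 1-2 px of the seated prediction, and the pin shows in the slot at (222,167). To check the height, I fit the tilt.

```bash
python3 - <<'E'
from fit import *
d=np.load("w3.npz");K,E=d["K"],d["E"];im=cv2.imread("pics/w3.png")
PP=np.array([(60,100,6),(-60,100,6),(38,65,6),(0,60,6),(0,30,6)])/1e3
uv=np.array([(180,244),(442,244),(223.5,167),(311,158.5),(311,82)],float)
uv[:2]=subpix(im,uv[:2]);print(uv[:2])
for t in (0,.02,.04,.06,.08,.1):
    p,r=fit(lambda a,P:plate(a,P,t),PP,uv,K,E,[.54,-.08,-.07]);print(t,p-np.array([.5426,-.0791,-.0708]),np.abs(r).max(),(r**2).sum())
E
```

```text
[[180.7294 244.3837]
 [441.4918 243.7927]]
0 [-0.     -0.0006 -0.0011] 1.9049237402025199 6.679244797453555
0.02 [-0.0004 -0.0008 -0.0041] 2.0998335310445952 11.800893735162004
0.04 [-0.0007 -0.0009 -0.0083] 3.4981677251910526 34.336829101283584
0.06 [-0.0009 -0.0011 -0.0109] 5.618716227631808 75.99916007466508
0.08 [-0.0011 -0.0012 -0.0134] 7.692299341935666 136.7152370488207
0.1 [-0.0014 -0.0014 -0.0162] 9.71605827307883 215.6240535861603
```

The best fit is tilt 0, about 0.6 mm from the seat, so the plate has dropped. I now back off and press lightly on top beside each pin, starting on the left.

Call:
send_rows([
  [[-0.1,0,0],[0,0,0],-0.4],
  [[0,0,-0.25],[0,0,0],-0.4],
  [[0.23,0,0],[0,0,0],-0.4],
  [[0.23,0,0],[0,0,0],-0.4],
  [[0,0,0.1],[0,0,0],-0.4],
  [[0,0,0.05],[0,0,0],-0.4],
  [[0,0,0.02],[0,0,0],-0.4],
  [[0,0,0.013],[0,0,0],-0.4],
  [[0,0,0],[0,0,0],-0.4],
  [[0,0,0],[0,0,0],-0.4],
])

```text
time_s: 6.77
ee_pos: [0.548, 0.0063, 0.037]
ee_rot: [[-0.07, -0.998, -0.001], [-0.998, 0.07, -0.001], [0.001, 0.0, -1.0]]
ft_force: [-4.1, -1.5, 5.1]
opening: 0.701
grasp_force: 2.9
```

```bash
python3 go.py 0 85 35
```

```text
t 6.77 jigpos mm [-0.647  85.585  37.0217] yaw-from-jig -y 0.0011478690248731827 shift/75mm [ 0.0078 -0.0086  0.027 ] z axis [-0.0005 -0.0006 -1.    ] F [-4.1152 -1.4773  5.0967] 0.7014766446992211
```

Call:
send_rows([
  [[0,0,0.013],[0,0,0],-0.4],
  [[0,0,0],[0,0,0],-0.4],
  [[0,0,0],[0,0,0],-0.4],
])

```text
time_s: 7.02
ee_pos: [0.5481, 0.0063, 0.037]
ee_rot: [[-0.07, -0.998, -0.0], [-0.998, 0.07, -0.001], [0.001, -0.0, -1.0]]
ft_force: [-7.2, -1.6, 13.4]
opening: 0.701
grasp_force: 6.7
```

Call:
send_rows([
  [[0,0,-0.3],[0,0,0],-0.4],
  [[0,0,-0.3],[0,0,0],-0.4],
  [[0.455,0,0],[0,0,0],-0.4],
  [[0.455,0,0],[0,0,0],-0.4],
  [[0.455,0,0],[0,0,0],-0.4],
  [[0.455,0,0],[0,0,0],-0.4],
  [[0.455,0,0],[0,0,0],-0.4],
  [[0,0,0],[0,0,0],-0.4],
  [[0,0,0.3],[0,0,0],-0.4],
  [[0,0,0.2],[0,0,0],-0.4],
  [[0,0,0.05],[0,0,0],-0.4],
  [[0,0,0.02],[0,0,0],-0.4],
  [[0,0,0.013],[0,0,0],-0.4],
  [[0,0,0],[0,0,0],-0.4],
  [[0,0,0],[0,0,0],-0.4],
])

```text
time_s: 8.27
ee_pos: [0.5367, -0.1641, 0.0376]
ee_rot: [[-0.069, -0.998, 0.001], [-0.998, 0.069, -0.0], [0.0, -0.001, -1.0]]
ft_force: [0.5, 0.3, 0.0]
opening: 0.7
grasp_force: 0.0
```

```bash
python3 go.py 0 -85 36
```

```text
t 8.27 jigpos mm [  0.0957 -85.1827  37.6063] yaw-from-jig -y 0.0012860063060848859 shift/75mm [-0.0024  0.0013  0.0214] z axis [ 0.0005 -0.0001 -1.    ] F [0.4773 0.2519 0.0103] 0.699526658615771
```

Call:
send_rows([
  [[0,0,0.013],[0,0,0],-0.4],
  [[0,0,0.013],[0,0,0],-0.4],
  [[0,0,0],[0,0,0],-0.4],
  [[0,0,0],[0,0,0],-0.4],
])

```text
time_s: 8.6
ee_pos: [0.5368, -0.1643, 0.037]
ee_rot: [[-0.07, -0.998, 0.002], [-0.998, 0.07, -0.0], [-0.0, -0.002, -1.0]]
ft_force: [-3.5, 2.7, 12.1]
opening: 0.698
grasp_force: 5.8
```

Both sides stop at the same height (37.0 mm) under about 12 N. I rise, shut the fingers and look at the round hole and the clamp.

Call:
send_rows([
  [[0,0,-0.2],[0,0,0],-0.4],
  [[0,0,-0.4],[0,0,0],1],
  [[0,0,-0.5],[0,0,0],1],
  [[0,0,-0.5],[0,0,0],1],
  [[0,0,-0.3],[0,0,0],1],
  [[0,0,0],[0,0,0],1],
  [[0,0,0],[0,0,0],1],
  [[0,0,0],[0,0,0],1],
  [[0,0,0],[0,0,0],1],
])

```text
time_s: 9.35
ee_pos: [0.5358, -0.1643, 0.1761]
ee_rot: [[-0.07, -0.998, -0.002], [-0.998, 0.07, 0.001], [-0.001, 0.002, -1.0]]
ft_force: [-0.4, 0.8, -0.0]
opening: 0.0
grasp_force: 0.0
```

```bash
python3 go.py -68 -152 57; python3 - <<'E'
from fit import *
im,K,E=cam("wrist");cv2.imwrite("pics/w4.png",im);np.savez("w4.npz",K=K,E=E)
J=[.5426,-.0791,-.0708]
print(proj(jig(J,np.array([(60,-100,23),(-60,-100,23),(38,-65,23),(38,65,23),(0,-60,23),(-20,-124,34),(-68,-124,55.5)])/1e3),K,E))
E
```

```text
t 9.35 jigpos mm [ -0.777  -85.4267 176.0961] yaw-from-jig -y 0.0007447700775258248 shift/75mm [0.8879 0.8934 1.5895] z axis [-0.0022  0.0007 -1.    ] F [-0.395   0.8045 -0.0086] 9.895449300402835e-05
[[245.3051 172.6877]
 [378.8564 172.7019]
 [271.3194 209.5662]
 [276.133  326.7008]
 [312.1604 214.6215]
 [335.7364 147.5611]
 [399.2991 151.3416]]
```

View pics/w4.png

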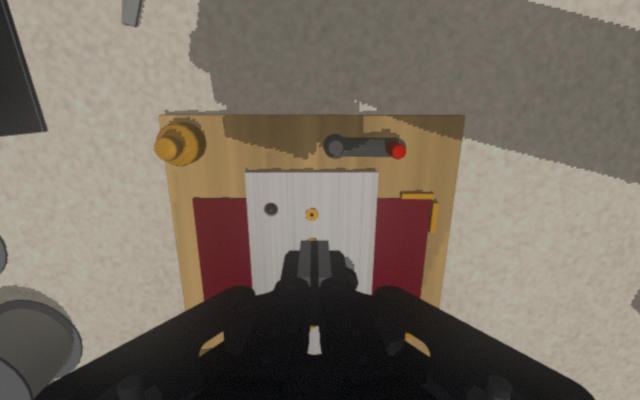

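The plate's corners at (246,172) and (378,171) and its round hole at (271,209), filled by the pin, all match the seated prediction. The stud is at (399,151), so the clamp angle is about 0. I go down to the right of the stud.

Call:
send_rows([
  [[0.3,0.3,0],[0,0,0],1],
  [[0.3,0.3,0],[0,0,0],1],
  [[0.3,0.3,0],[0,0,0],1],
  [[0,0,0.4],[0,0,0],1],
  [[0,0,0.4],[0,0,0],1],
  [[0,0,0.4],[0,0,0],1],
  [[0,0,0.3],[0,0,0],1],
  [[0,0,0.09],[0,0,0],1],
  [[0,0,0],[0,0,0],1],
  [[0,0,0],[0,0,0],1],
  [[0,0,0],[0,0,0],1],
])

```text
time_s: 10.32
ee_pos: [0.4651, -0.2274, 0.06]
ee_rot: [[-0.07, -0.998, 0.002], [-0.998, 0.07, -0.001], [0.001, -0.002, -1.0]]
ft_force: [0.3, -1.0, 0.8]
opening: 0.002
grasp_force: 0.0
```

```bash
python3 go.py -68 -141 57
```

```text
t 10.32 jigpos mm [ -66.856  -153.4059   59.9983] yaw-from-jig -y 0.0008452300132035795 shift/75mm [-0.1655  0.0152  0.0398] z axis [ 0.0018 -0.0009 -1.    ] F [ 0.2583 -1.0482  0.8391] 0.002305114979228704
```

Call:
send_rows([
  [[-0.08,0.008,0.02],[0,0,0],1],
  [[-0.08,0.008,0.01],[0,0,0],1],
  [[-0.067,0.008,0],[0,0,0],1],
  [[-0.067,0.008,0],[0,0,0],1],
  [[-0.067,0.008,0],[0,0,0],1],
  [[-0.067,0.008,0],[0,0,0],1],
  [[-0.065,-0.018,0],[0,0,0],1],
  [[-0.065,-0.018,0],[0,0,0],1],
  [[-0.065,-0.018,0],[0,0,0],1],
  [[-0.065,-0.018,0],[0,0,0],1],
  [[0,0,0],[0,0,0],1],
  [[0,0,0],[0,0,0],1],
])

```text
time_s: 11.32
ee_pos: [0.4697, -0.1753, 0.0561]
ee_rot: [[-0.069, -0.998, -0.0], [-0.998, 0.069, 0.0], [-0.0, 0.0, -1.0]]
ft_force: [-0.3, -0.0, -0.3]
opening: -0.003
grasp_force: 0.0
```

```bash
python3 go.py -52.3 -85.5 58; python3 - <<'E'
from h import *
im,K,E=cam("wrist");cv2.imwrite("pics/w5.png",im);np.savez("w5.npz",K=K,E=E)
E
```

```text
t 11.32 jigpos mm [ -65.874  -101.1347   56.1001] yaw-from-jig -y 0.0014121841294472137 shift/75mm [-0.2082 -0.1813 -0.0253] z axis [-0.0002  0.0004 -1.    ] F [-0.2879 -0.0216 -0.3276] -0.0027754563120347122
```

View pics/w5.png

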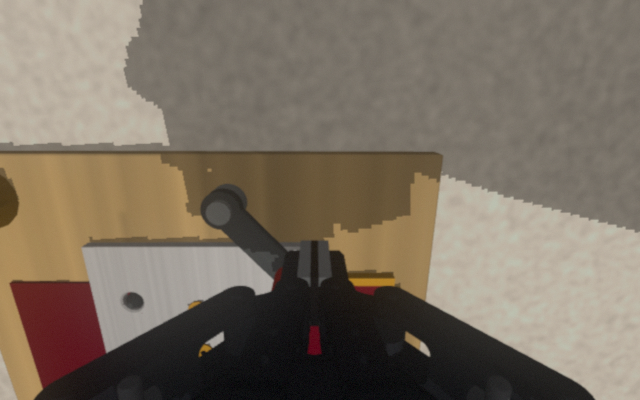

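The bar has turned about halfway, running from the pivot at (222,205) to the stud at (277,272), touching the fingers. I continue along the arc.

Call:
send_rows([
  [[-0.052,-0.045,-0.01],[0,0,0],1],
  [[-0.052,-0.045,0],[0,0,0],1],
  [[-0.052,-0.045,0],[0,0,0],1],
  [[-0.052,-0.045,0],[0,0,0],1],
  [[-0.027,-0.043,0],[0,0,0],1],
  [[-0.027,-0.043,0],[0,0,0],1],
  [[-0.027,-0.043,0],[0,0,0],1],
  [[-0.02,-0.03,0],[0,0,0],1],
  [[0,0,0],[0,0,0],1],
  [[0,0,0],[0,0,0],1],
])

```text
time_s: 12.2
ee_pos: [0.4968, -0.1543, 0.0569]
ee_rot: [[-0.07, -0.998, -0.0], [-0.998, 0.07, 0.0], [-0.0, 0.0, -1.0]]
ft_force: [0.7, -0.8, 0.6]
opening: 0.002
grasp_force: 0.0
```

```bash
python3 go.py -35 -76 57; python3 - <<'E'
from fit import *
im,K,E=cam("wrist");cv2.imwrite("pics/w6.png",im);np.savez("w6.npz",K=K,E=E)
J=[.5426,-.0791,-.0708]
print(proj(jig(J,np.array([(-20,-124,34),(-20,-76,55.5),(-20,-76,31.5),(-12,-64,31.5),(-28,-64,31.5)])/1e3),K,E))
E
```

```text
t 12.2 jigpos mm [-40.3857 -78.2245  56.8862] yaw-from-jig -y 0.0009971085052766782 shift/75mm [-0.0296 -0.0718 -0.0015] z axis [-0.      0.0002 -1.    ] F [ 0.6822 -0.831   0.5945] 0.0020139183815830663
[[269.6344 166.5517]
 [267.4542 280.3002]
 [273.9438 255.6717]
 [259.8499 275.8707]
 [289.6556 275.8984]]
```

View pics/w6.png

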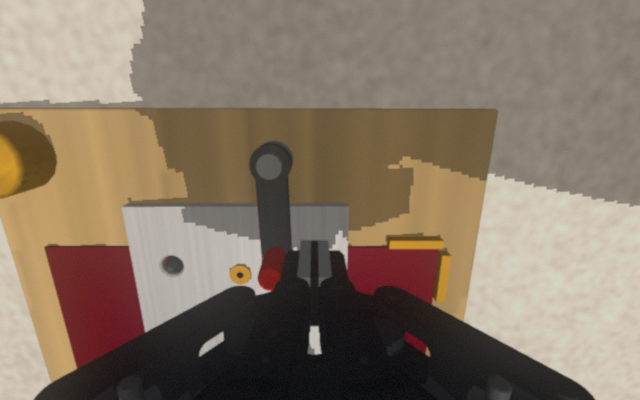

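```bash
python3 - <<'E'
from fit import *
d=np.load("w6.npz");K,E=d["K"],d["E"];im=cv2.imread("pics/w6.png")
J=[.5426,-.0791,-.0708]
g=im.max(2).astype(int)
for r in (195,215,230,245): print(r,g[r,248:296:1].tolist()) if r in(215,) else None
h=cv2.cvtColor(im,cv2.COLOR_BGR2HSV);m=(((h[...,0]<6)|(h[...,0]>174))&(h[...,1]>180)&(h[...,2]>90))
for r in range(250,292,6):
    c=np.where(m[r,250:295])[0];print(r,c.min()+250 if len(c) else None,c.max()+250 if len(c) else None)
for th in (1.35,1.45,1.52,1.57,1.6):
    def B(a,b,z): return [-.02-np.cos(th)*a+np.sin(th)*b,-.124+np.sin(th)*a+np.cos(th)*b,z]
    e=proj(jig(J,[B(.018,.008,.0315),B(.034,.008,.0315),B(.018,-.008,.0315),B(.034,-.008,.0315)]),K,E)
    print(th,e.ravel(),"stud left edge top/bot",proj(jig(J,[B(.048,.006,.0555),B(.048,.006,.0315)]),K,E).ravel())
for r in (195,210,225,240):
    row=g[r,245:300];print(r,"edges",[245+i for i in np.where(np.abs(np.diff(cv2.GaussianBlur(row.astype(np.float32)[None],(3,1),0)[0]))>14)[0]])
E
```

```text
215 [116, 115, 115, 115, 115, 115, 120, 117, 117, 109, 82, 59, 58, 59, 57, 58, 58, 56, 58, 56, 56, 58, 61, 59, 58, 57, 58, 59, 55, 59, 55, 59, 57, 58, 57, 56, 55, 56, 51, 51, 50, 58, 91, 112, 117, 116, 118, 115]
250 None None
256 None None
262 None None
268 None None
274 261 280
280 260 278
286 263 273
1.35 [264.1285 203.724  272.3233 232.6609 295.2764 197.0267 302.6465 226.3358] stud left edge top/bot [277.7526 280.5994 282.8113 255.9356]
1.45 [260.2586 202.8006 265.5215 232.2758 292.0194 199.1322 296.3934 228.8154] stud left edge top/bot [267.109  281.026  273.6423 256.3129]
1.52 [257.6006 201.9384 260.7784 231.6332 289.6203 200.4093 291.8837 230.1922] stud left edge top/bot [259.6291 280.7652 267.2017 256.0829]
1.57 [255.7354 201.2159 257.4117 230.9873 287.8535 201.2188 288.6074 230.9918] stud left edge top/bot [254.2879 280.2972 262.6051 255.6696]
1.6 [254.6316 200.7404 255.4035 230.5255 286.7741 201.6628 286.623  231.3974] stud left edge top/bot [251.0884 279.9039 259.8528 255.3223]
195 edges [np.int64(255), np.int64(256), np.int64(288), np.int64(289)]
210 edges [np.int64(256), np.int64(257), np.int64(289), np.int64(290)]
225 edges [np.int64(257), np.int64(258), np.int64(259), np.int64(289), np.int64(290)]
240 edges [np.int64(258), np.int64(259), np.int64(260), np.int64(261), np.int64(290), np.int64(291)]
```

The bar is at about 1.53 rad, with its left edge at column 256.6 in row 202 and 259.7 in row 231. It needs about 2 mm more.

Call:
send_rows([
  [[0,-0.015,0],[0,0,0],1],
  [[0,-0.013,0],[0,0,0],1],
  [[0,0,0],[0,0,0],1],
  [[0,0,0],[0,0,0],1],
  [[0,0,0],[0,0,0],1],
])

```text
time_s: 12.67
ee_pos: [0.4988, -0.1546, 0.0569]
ee_rot: [[-0.07, -0.998, 0.0], [-0.998, 0.07, -0.0], [0.0, -0.0, -1.0]]
ft_force: [-0.2, -0.2, 0.6]
opening: -0.001
grasp_force: 0.1
```

```bash
cat > th.py <<'E'
from fit import *
im,K,E=cam("wrist");J=[.5426,-.0791,-.0708]
g=cv2.GaussianBlur(im.max(2).astype(np.float32),(3,1),0)
def B(th,a,b,z): return [-.02-np.cos(th)*a+np.sin(th)*b,-.124+np.sin(th)*a+np.cos(th)*b,z]
for a in (.018,.022,.026,.030,.034):
  for b in (.008,-.008):
    ths=np.linspace(1.2,1.75,56);uv=proj(jig(J,[B(t,a,b,.0315) for t in ths]),K,E)
    r=int(round(uv[len(uv)//2+5,1]));c0=int(uv[:,0].min()),int(uv[:,0].max())
    d=np.abs(np.diff(g[r,c0[0]:c0[1]]));c=c0[0]+(d*np.arange(len(d)))[d>.5*d.max()].sum()/d[d>.5*d.max()].sum()+.5
    o=np.argsort(uv[:,0]);print(a,b,r,round(c,1),"theta",round(np.interp(c,uv[o,0],ths[o]),3))
E
python3 th.py; python3 go.py -35 -76 57
```

```text
0.018 0.008 202 259.5 theta 1.578
0.018 -0.008 201 291.6 theta 1.577
0.022 0.008 210 259.6 theta 1.581
0.022 -0.008 209 292.0 theta 1.571
0.026 0.008 217 260.1 theta 1.58
0.026 -0.008 216 291.6 theta 1.581
0.03 0.008 225 260.5 theta 1.577
0.03 -0.008 223 292.0 theta 1.576
0.034 0.008 232 260.6 theta 1.58
0.034 -0.008 231 292.0 theta 1.578
t 12.72 jigpos mm [-38.424  -78.4079  56.9391] yaw-from-jig -y 0.0006024307135268359 shift/75mm [-0.0321 -0.0457 -0.0008] z axis [ 0. -0. -1.] F [ 0.3443  0.6869 -0.5223] 8.64409437553816e-05
```

The clamp is at about 1.578 rad. I back away, rise and do a final check.

Call:
send_rows([
  [[0,0.08,0],[0,0,0],1],
  [[0,0.08,0],[0,0,0],1],
  [[0,0,-0.4],[0,0,0],1],
  [[0,0,-0.5],[0,0,0],1],
  [[0,-0.2,-0.5],[0,0,0],1],
  [[-0.3,-0.2,-0.4],[0,0,0],1],
  [[-0.4,-0.2,-0.3],[0,0,0],1],
  [[-0.4,-0.2,-0.3],[0,0,0],1],
  [[-0.2,0,-0.3],[0,0,0],1],
  [[0,0,0],[0,0,0],1],
  [[0,0,0],[0,0,0],1],
  [[0,0,0],[0,0,0],1],
])

```text
time_s: 13.72
ee_pos: [0.5529, -0.0609, 0.2588]
ee_rot: [[-0.07, -0.998, -0.001], [-0.998, 0.07, -0.0], [0.0, 0.001, -1.0]]
ft_force: [-0.8, -0.5, 0.2]
opening: 0.003
grasp_force: 0.0
```

```bash
python3 - <<'E'
from fit import *
o=env.get_obs();print(o["ee_pos"],o["time_s"],o["ft_force"])
im,K,E=cam("wrist");np.savez("w7.npz",K=K,E=E);cv2.imwrite("pics/w7.png",im)
J=[.5426,-.0791,-.0708]
v=im.copy()
for q in proj(jig(J,np.array([(60,-100,23),(-60,-100,23),(60,100,23),(-60,100,23),(38,-65,23),(38,65,23),(-20,-76,55.5),(-32,0,45)])/1e3),K,E): cv2.drawMarker(v,tuple(int(round(a)) for a in q),(0,255,0),cv2.MARKER_CROSS,5,1);print(q)
cv2.imwrite("pics/w7v.png",cv2.resize(v,(800,500),interpolation=cv2.INTER_CUBIC))
E
```

```text
[ 0.5529 -0.0609  0.2588] 13.7167 [-0.8266 -0.4549  0.1501]
[265.0321  59.1464]
[378.8467  59.2197]
[272.2136 234.4119]
[369.1265 234.4582]
[286.7141  94.1128]
[289.3577 207.6078]
[343.0139  81.4006]
[351.3539 157.0035]
```

View pics/w7v.png

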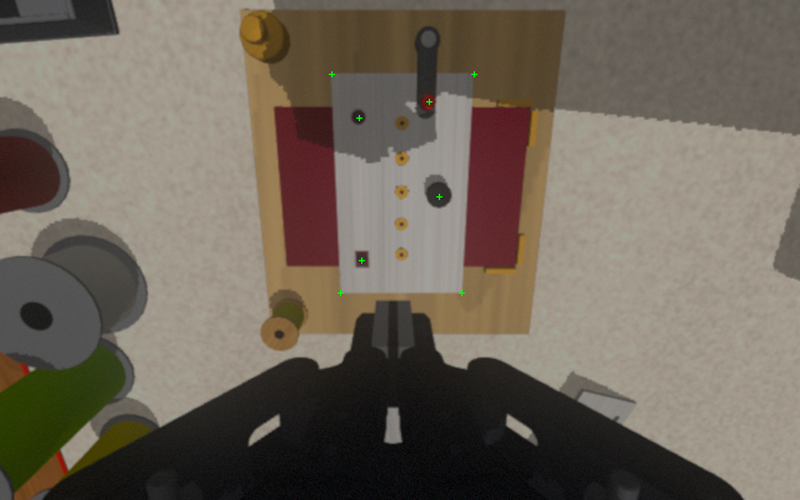

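The green seated-model marks land on all four plate corners, both holes, the knob and the stud. The bar points squarely across the plate's edge, and the reel and weight stand in place. I'm handing the job in.

```bash
python3 -c "
from rig import env
print(env.close_job())"
```

```text
the job is handed in; nothing more can be done
None
```

The guide plate lies flat over both pins, the swing clamp points squarely across its edge (about 1.58 rad by the camera), and I have handed the job in at about 14 s; no result was returned.

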